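# Fit a new black ink tank and tug-check its catch

### The job

The black ink tank of the desktop printer has been taken out. Fit the new black one standing on the counter into the empty slot of the print carriage, pressing it down steadily until its catch clicks over it, without forcing it (30 N is too much). Then, while you still hold it, tug it straight up with about 12 N for a good second to make sure that the catch really holds it (it must not be yanked with more than 20 N), let go and leave it seated; leave the other things where they are.

Things in the scene. Friction and masses are not known exactly. Their poses are not given: they have to be found in the camera images.
- tank: the new black ink tank, loose, about 60 g: an upright dark box 54 (its x) x 24 (its y) x 66 mm tall (its z), black cap and band at the top, a white label on both broad sides; origin at the centre of its underside. The lowest 4 mm are 1.5 mm smaller all round. Best held across its 54 mm length, by the upper 25 mm of its narrow ends: these stay free in the slot
- rib (a point): middle of the tank's catch rib: 12 mm wide, sticking out 6 mm from the tank's -x end; this point is on its flat top, 17 mm above the underside; its lower side slopes from 14 down to 2 mm height. Axes as the tank's
- slot: the empty ink slot of the print carriage, fixed: a grey pocket open at the top, black patches and an orange catch on its front, any one of four places side by side, 30 mm apart along y; the other three hold tanks whose tops stand 72 mm above this origin. Origin: centre of its underside; z up; -x is the front with the catch: the tank goes in with its axes along the slot's
- slot_mouth (a point): centre of the slot's mouth, 36 mm above the slot's origin. Inside it is 56.4 (x) x 26.4 mm (y), 1.2 mm of play all round a centred tank, with sloped lips in the top 3 mm. Carriage and printer nearby reach at most 40 mm above the slot's origin; the smoked cover, thrown back, begins 110 mm or more behind (+x of) this point
- slot_floor (a point): centre of the slot's hard floor, 4 mm above the slot's origin. A felt wick on a spring stands up to 6 mm above it and yields to the tank (2 N when seated). Heights of the tank's underside above the slot's origin: 19 mm meets the catch, about 6 to 12 N presses it past; 5 to 8 mm (differs from printer to printer) the catch clicks over the rib, and there it rests when let go; 4 mm hard floor
- latch: the orange spring catch at the slot's front (-x) end, 11 mm wide, top and release tab 38 mm above the slot's origin; it slides along the slot's x, origin at the slot's origin when closed. Its nose (tip 28.6 mm in front of that origin) has a flat underside 22 to 25 mm above it, differing from printer to printer, that bears on the rib and carries the pull on the tank plus the 2 N of the wick
- printer: the white desktop printer, fixed, 320 (x) x 440 (y) x 150 mm tall, origin at the centre of its underside, front to -x; the slots stand in its open top; the smoked cover thrown back beyond its +x edge rises to 225 mm
- spare: bystander: a cyan ink tank of the same shape, with cyan cap and band, standing on the counter
- pen_cup: bystander: steel cup with pens, 76 mm across, 145 mm tall
- stapler: bystander: red stapler, 140 x 36 x 46 mm
- tape_dispenser: bystander: blue tape dispenser, 150 x 64 x 94 mm
- mug: bystander: blue mug, 80 mm across, 92 mm tall
- stamp: bystander: red and black self-inking stamp, 40 x 60 x 72 mm

How it is judged:
By the outcome, as a careful person would: the job done as asked, in the order asked, and still so for the second after the job is handed in, with the robot touching nothing.
It also fails if it takes over 67 s, if anything falls off the work surface, if the arm or the gripper's body presses on something with over 40 N, if the wrist force passes 120 N, or if a joint passes its speed limit or range.

### The arm

A 6-joint arm with a two-finger parallel gripper is mounted at the origin on the work surface. World frame = base frame: x ahead of the robot, y to its left, z up, the work surface at z = 0. Lengths are in m, angles in rad, forces in N, time in s.
With the tool pointing down it reaches from about 0.25 to 0.725 m from the base axis. Payload 4 kg.
Tool frame: the origin (TCP) lies on the centre line of the jaws, within the pads' length; the fingertips stand 25 mm ahead of it and the grasp point (between the pads) lies 6 mm ahead of it; z points along the fingers, x is the direction in which the jaws open and shut, and the axes are right-handed (so a half turn about z gives the same grasp; the last joint's range is limited). The gripper opens to 85 mm and grips with 20 to 120 N. Pads are 22 mm wide; open, the fingers measure 114 mm over their backs; the gripper's body (76 mm by 85 mm) begins 54 mm behind the grasp point. The pads swing forward as they close: fully open they stand 13 mm farther back than shut.
Start: joints at [-1.143, 0.241, 0.005, 1.335, 0, 1.571], TCP at [0.207, -0.455, 0.256] pointing down, gripper open.
Joint ranges: [-2.72, 2.72], [-1.05, 1.87], [-1.09, 1.28], [-1.99, 2.15], [-1.42, 1.44], [-3.14, 3.14]. Speed limits (rad/s): [2.79, 2.79, 3.14, 3.14, 3.14, 3.14].

### API

Orientations are given as a unit quaternion [x, y, z, w].
In Python, from workcell import bot, imaging, order gives the robot as it stands.
- The arm moves only by the tool carry_out, never from a script. Its argument "moves" is a list of rows, each a list of 5 numbers: the shift along the tool's x, y, z scaled (see below), then the turn about the tool's z scaled (see below), then the opening, from -1 (shut) to 1 (fully open). In form: [[tx, ty, tz, roll, hand], ...]. A call has 1 to 20 rows; each row is the pose to reach, as a shift and turn from the pose commanded when the call began, along the tool's axes at that moment; what a row does not reach only later rows make up. The controller multiplies each number of a shift by 0.1 m and each number of a turn by 90 degrees. A row lasts 1/10 s, in which the tool goes at most 50 mm and 8.59 degrees, less where a joint would pass 70% of its speed; a pose out of reach is approached as far as the arm can. A call with a number of a shift or a turn outside -1 to 1 is refused whole. A call with a gripper value outside its range is refused whole. The fingers move at their own pace and stop on an object; the grip force is fixed at half the most. Time passes only in rows, so rows that repeat a pose let the fingers close. It gives the time, the measured TCP pose, the force and the opening at its end, in the units of the state.
- bot.get_obs(): the state, without advancing time (a new reading comes with each control period).
- imaging.camera(name): name is "scene" or "side" or "wrist"; returns the picture (384x512x3 uint8, red, green, blue); there is no depth.
- imaging.camera_model(name): a dict with "fovy" (degrees; the focal length in pixels is half the picture's height over the tangent of half this angle, whatever the lens; pixels are square), "cx", "cy" (the principal point, pixels), "eye" and "rotation" of the camera in the world. Camera axes: x right, y up, looking along -z (the intrinsics and any distortion apply to the point x, -y, -z); pixel columns grow to the right and rows downward; lengths in m; the calibration is good to about 2 mm. A picture is of the moment at which its call begins: read the wrist's pose just before it. camera_model takes no time and is no camera call; for the wrist camera it gives the pose at the moment of the call.
- order.job_done(): hands the job in, once; it reports no verdict.
The state is a dict: "clock": time; "joint_pos": joint angles; "joint_vel": joint speeds; "tau": joint torques, N m; "eef_pos": TCP position; "tool_rot": TCP orientation; "ft_force": force on the tool from outside, world axes, zero at the start; "ft_torque": the same for the moment, N m; "grip_width": finger opening in m.
Only numpy, scipy, OpenCV 4.12 (cv2) and the standard library are available. Lean on these libraries where they do the work, as an engineer would, in place of code of your own. Each camera call takes 0.05 s, during which the arm holds its last target.

## Working session

There is one attempt and no reset: what is moved stays moved. The work goes in short steps, Python scripts to look and compute and a tool call to move; the robot and the scene stay as the last step left them, time stands still between calls to the robot, and variables do not carry over. Pictures are saved under pics/ and viewed, and the job is handed in when it is done.

Besides the shell and the picture viewer there is one more tool, called after "Call:" as a command line: name --pt "numbers of a row" for each row, then --argument value for the rest. carry_out: Moves the arm, as the interface text tells. Its arguments: {"type":"object","properties":{"moves":{"type":"array","items":{"type":"array","items":{"type":"number","minimum":-1,"maximum":1}}}},"required":["moves"]}

```bash
ls; mkdir -p pics; python3 - <<'E'
from workcell import bot, imaging, order
import cv2
o=bot.get_obs()
for k,v in o.items(): print(k,v)
for n in ["scene","side","wrist"]:
    m=imaging.camera_model(n); print(n,m)
    im=imaging.camera(n); cv2.imwrite(f"pics/{n}0.png",im[:,:,::-1])
E
```

```text
pics
clock 0.0
joint_pos [-1.14296367e+00  2.41394711e-01  3.68449986e-03  1.33519943e+00
  3.00925404e-05  1.57077536e+00]
joint_vel [ 0.00022425  0.00099367 -0.0004262   0.00050911 -0.00092408 -0.00090551]
tau [ 3.79860730e-04 -3.72320402e+01  2.52406508e+01  1.69039622e-02
  1.31734197e-05  1.37895551e-06]
eef_pos [ 0.20720914 -0.45438541  0.25540687]
tool_rot [ 8.41105597e-01 -5.40869908e-01 -8.80610265e-04 -5.84188226e-04]
ft_force [-0.24813876 -1.31414899  0.73421355]
ft_torque [0.00654521 0.04317497 0.03322161]
grip_width 0.08533493822873012
scene {'fovy': 49.70017902212358, 'cx': 254.0286534439782, 'cy': 198.68937890394173, 'eye': array([ 1.59668042, -0.30744317,  0.97970727]), 'rotation': array([0.35186599, 0.27318695, 0.55366075, 0.70357586])}
side {'fovy': 52.086427355147514, 'cx': 259.7799906709798, 'cy': 188.14889720600283, 'eye': array([ 0.36906145, -1.19167482,  0.74137183]), 'rotation': array([ 0.51888635, -0.03197554, -0.03049987,  0.85370035])}
wrist {'fovy': 63.96080855639133, 'cx': 249.3991906063923, 'cy': 195.0031866720093, 'eye': array([ 0.27826079, -0.42279018,  0.37348928]), 'rotation': array([-0.12878726,  0.08440594, -0.53442392,  0.83107193])}
```

View pics/scene0.png

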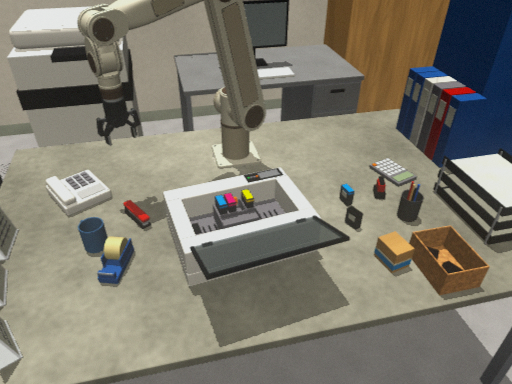

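View pics/side0.png

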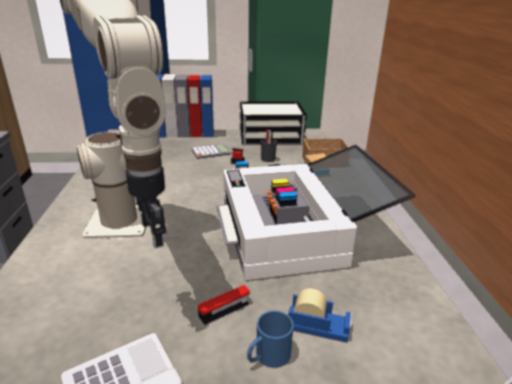

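View pics/wrist0.png

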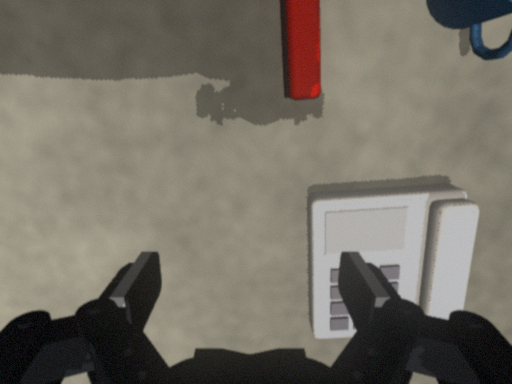

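```bash
cat > h.py <<'E'
import numpy as np, cv2
from scipy.spatial.transform import Rotation as R
from workcell import bot, imaging, order
def P(m,X):
    X=np.atleast_2d(X); c=R.from_quat(m['rotation']).inv().apply(X-m['eye'])
    f=192/np.tan(np.radians(m['fovy'])/2)
    return np.c_[m['cx']+f*c[:,0]/-c[:,2], m['cy']+f*(-c[:,1])/-c[:,2]]
def B(m,uv,z):
    uv=np.atleast_2d(uv).astype(float); f=192/np.tan(np.radians(m['fovy'])/2)
    d=np.c_[(uv[:,0]-m['cx'])/f,-(uv[:,1]-m['cy'])/f,-np.ones(len(uv))]
    d=R.from_quat(m['rotation']).apply(d)
    return m['eye']+d*((z-m['eye'][2])/d[:,2])[:,None]
def snap(n,tag):
    m=imaging.camera_model(n); im=imaging.camera(n); cv2.imwrite(f"pics/{tag}.png",im[:,:,::-1]); np.save(f"pics/{tag}.npy",m,allow_pickle=True); return m,im
def lm(tag): return np.load(f"pics/{tag}.npy",allow_pickle=True).item()
def crop(tag,x0,y0,x1,y1,s):
    im=cv2.imread(f"pics/{tag}.png")[y0:y1,x0:x1]; cv2.imwrite(f"pics/{tag}_c{x0}_{y0}.png",cv2.resize(im,None,fx=s,fy=s,interpolation=cv2.INTER_CUBIC))
E
python3 - <<'E'
from h import *
for n in ["scene","side","wrist"]: np.save(f"pics/{n}0.npy",imaging.camera_model(n),allow_pickle=True)
s=lm("scene0"); w=lm("wrist0"); o=bot.get_obs()
print("tank",B(s,[353,226],0),"spare",B(s,[347,204],0))
print("printer corners top",B(s,[[165,188],[297,172],[320,222],[190,262]],.15))
print("tanks tops",B(s,[[222,201],[231,199],[247,196]],.12))
T=R.from_quat(o['tool_rot']); print("cam in tool",T.inv().apply(w['eye']-o['eef_pos']),(T.inv()*R.from_quat(w['rotation'])).as_matrix().round(3)); print(T.as_matrix().round(3))
crop("scene0",155,160,395,290,3)
crop("side0",210,130,400,270,4)
E
```

```text
tank [[0.58069841 0.31433776 0.        ]] spare [[0.45523164 0.34658593 0.        ]]
printer corners top [[ 0.40229405 -0.32503731  0.15      ]
 [ 0.41180409  0.14753536  0.15      ]
 [ 0.69505778  0.12765569  0.15      ]
 [ 0.77223244 -0.28305404  0.15      ]]
tanks tops [[ 0.48078988 -0.14227361  0.12      ]
 [ 0.47678568 -0.11022021  0.12      ]
 [ 0.47268095 -0.05291066  0.12      ]]
cam in tool [ 0.00042253 -0.07779813 -0.11799254] [[ 1.     0.     0.001]
 [ 0.    -0.953 -0.304]
 [ 0.001  0.304 -0.953]]
[[ 0.415 -0.91  -0.001]
 [-0.91  -0.415  0.001]
 [-0.002  0.    -1.   ]]
```

View pics/scene0_c155_160.png

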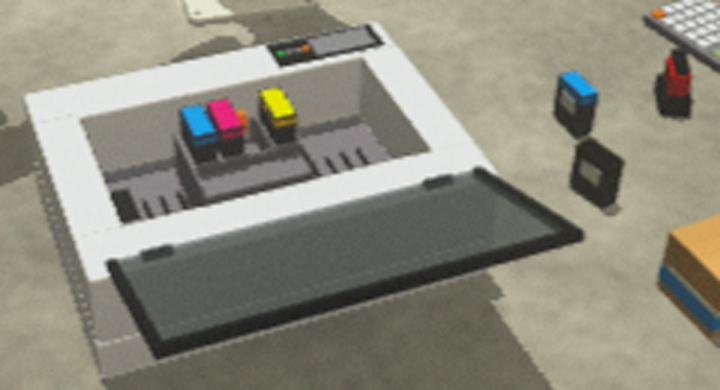

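View pics/side0_c210_130.png

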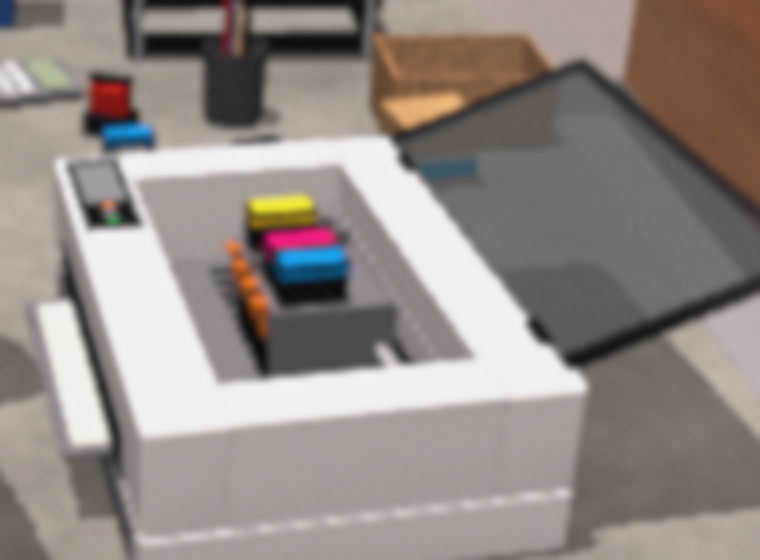

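Call:
carry_out --pt "-0.57 -0.95 0 -0.728 1" --pt "-0.57 -0.95 0 -0.728 1" --pt "-0.57 -0.95 0 -0.728 1" --pt "-0.57 -0.95 0 -0.728 1" --pt "-0.57 -0.95 0 -0.728 1" --pt "-0.57 -0.95 0 -0.728 1" --pt "-0.57 -0.95 0 -0.728 1" --pt "-0.57 -0.95 0 -0.728 1"

```text
clock: 0.95
eef_pos: [0.2701, -0.3634, 0.256]
tool_rot: [1.0, 0.003, -0.0, -0.0]
ft_force: [-0.1, 0.0, -0.9]
grip_width: 0.0855
```

Call:
carry_out --pt "0.3 -0.3 0 0 1" --pt "0.6 -0.6 0 0 1" --pt "0.95 -0.95 0 0 1"

```text
clock: 1.25
eef_pos: [0.3654, -0.2681, 0.2561]
tool_rot: [1.0, -0.001, -0.0, 0.0]
ft_force: [0.3, -0.2, -0.4]
grip_width: 0.0849
```

Call:
carry_out --pt "0.3 -0.3 0 0 1" --pt "0.6 -0.6 0 0 1" --pt "0.95 -0.95 0 0 1"

```text
clock: 1.55
eef_pos: [0.4607, -0.1724, 0.2561]
tool_rot: [1.0, -0.0, -0.0, 0.0]
ft_force: [0.3, -1.0, -0.3]
grip_width: 0.0853
```

Call:
carry_out --pt "0 -0.4 0 0 1" --pt "0 -0.84 0 0 1" --pt "0 -0.84 0 0 1" --pt "0 -0.84 0 0 1"

```text
clock: 1.95
eef_pos: [0.46, -0.0886, 0.2561]
tool_rot: [1.0, 0.002, -0.0, 0.0]
ft_force: [-0.8, 0.2, 0.1]
grip_width: 0.0852
```

```bash
python3 - <<'E'
from h import *
o=bot.get_obs(); print(o['eef_pos'],o['joint_pos'],o['clock'])
snap("wrist","w1")
E
```

```text
[ 0.46001459 -0.08864634  0.25613029] [-1.90107095e-01  1.78666192e-01 -7.40486972e-02  1.31849783e+00
 -4.41893685e-04  1.37741402e+00] 1.95
```

View pics/w1.png

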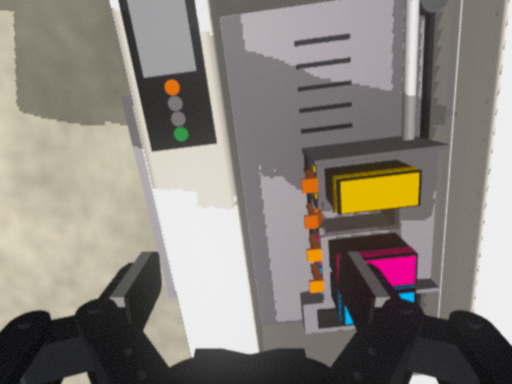

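Call:
carry_out --pt "0.3 0.4 0 0 1" --pt "0.3 0.6 0 0 1" --pt "0.3 0.6 0 0 1" --pt "0.3 0.6 0 0 1"

```text
clock: 2.4
eef_pos: [0.4895, -0.1509, 0.2559]
tool_rot: [1.0, -0.001, -0.0, -0.0]
ft_force: [-0.4, 0.2, -0.7]
grip_width: 0.086
```

```bash
python3 - <<'E'
from h import *
o=bot.get_obs(); print(o['eef_pos'],o['joint_pos'],o['clock'])
snap("wrist","w2")
crop("w2",180,60,400,260,3)
crop("w1",280,120,480,345,2.6)
E
```

```text
[ 0.48952316 -0.1509485   0.25594433] [-2.99277310e-01  2.65867349e-01  3.74791671e-02  1.34344098e+00
  3.12975575e-04  1.27435277e+00] 2.4
```

View pics/w2.png

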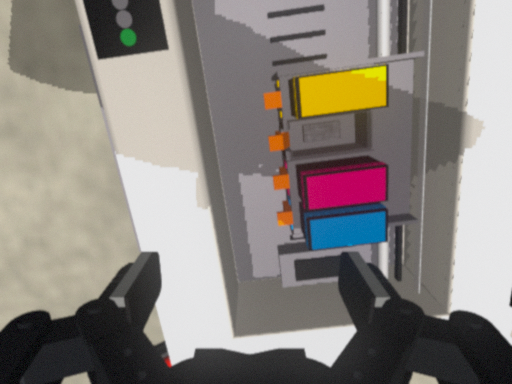

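View pics/w2_c180_60.png

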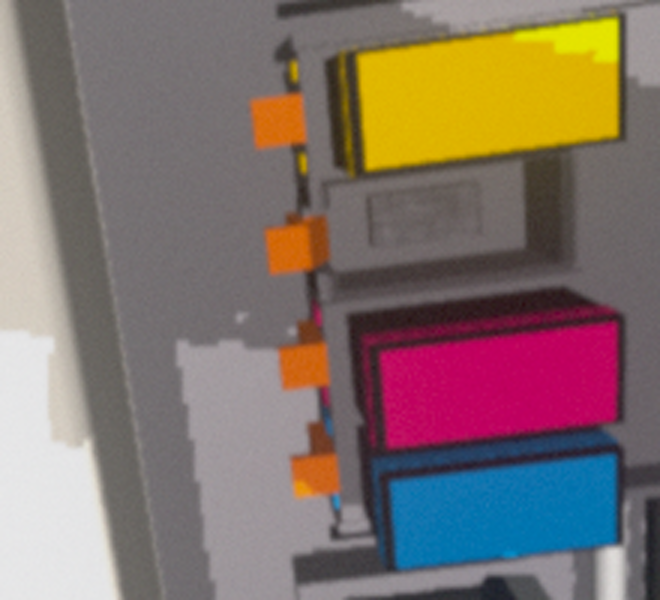

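View pics/w1_c280_120.png

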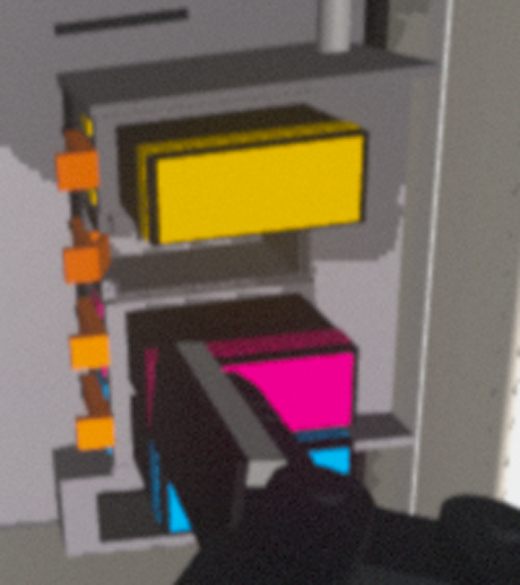

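```bash
cat > fit.py <<'E'
from h import *
from scipy.optimize import least_squares
a,b=lm("w2"),lm("w1")
c3=lambda L:np.array(L)/3+[180,60]
c2=lambda L:np.array(L)/2.6+[280,120]
sg=[(-1,1),(1,1),(1,-1),(-1,-1)]
obs=[]
for k,L in [(1,[(356,49),(624,13),(624,139),(360,174)]),(-1,[(373,344),(623,313),(623,423),(379,453)]),(-2,[(384,472),(621,445),(621,544),(391,571)])]:
    for s,p in zip(sg,c3(L)): obs.append((a,k,s,p))
for s,p in zip(sg,c2([(156,156),(364,131),(364,223),(159,244)])): obs.append((b,1,s,p))
obs.append((b,-1,(1,1),c2([(356,344)])[0]))
def res(q,full=False):
    x,y,z,t,sx,sy=q; Rz=R.from_euler('z',t)
    r=[]
    for m,k,s,p in obs:
        X=Rz.apply([s[0]*sx,30e-3*k+s[1]*sy,.072])+[x,y,z]
        r.append(P(m,X)[0]-p)
    return np.array(r).ravel()
f=least_squares(res,[.48,-.08,.06,0.05,.027,.012])
print(f.x, np.degrees(f.x[3])); print(res(f.x).reshape(-1,2).round(2))
J=np.linalg.inv(f.jac.T@f.jac); print("sd/px",np.sqrt(np.diag(J)))
# with fixed size
g=least_squares(lambda q:res(np.r_[q,.027,.012]),f.x[:4]); print("fixed size",g.x,g.cost,f.cost)
np.save("slot.npy",g.x)
x,y,z,t=g.x; Rz=R.from_euler('z',t)
S=lambda p:Rz.apply(np.array(p)*1e-3)+[x,y,z]
mp=[[s[0]*28.2,s[1]*13.2,33] for s in sg]; fl=[[s[0]*28.2,s[1]*13.2,4] for s in sg]
tabs=[[-28.6,-5.5+30*k,38] for k in (1,0,-1,-2)]
im=cv2.resize(cv2.imread("pics/w2.png")[60:260,180:400],None,fx=3,fy=3)
for L,c in ((mp,(0,255,0)),(fl,(255,255,0)),(tabs,(0,0,255))):
    for u in P(a,S(L)): cv2.circle(im,tuple(int(v) for v in (u-[180,60])*3),4,c,1)
cv2.imwrite("pics/ov.png",im)
E
python3 fit.py
```

```text
[ 0.54926746 -0.10047563  0.1090819   0.12266723  0.02631409  0.01215495] 7.028314739352579
[[-1.02 -0.22]
 [ 0.32 -0.43]
 [-0.09  0.84]
 [ 0.77  0.43]
 [ 0.61  0.24]
 [-0.31  0.52]
 [-0.66 -0.33]
 [ 1.2  -1.  ]
 [ 0.11  0.53]
 [-0.07  0.35]
 [-0.38  0.13]
 [ 0.15 -0.32]
 [-0.91 -0.67]
 [ 1.38 -0.52]
 [-0.42 -0.46]
 [-0.93  0.26]
 [ 0.23  0.66]]
sd/px [0.00033223 0.00025242 0.00082207 0.00337889 0.00019394 0.00016771]
fixed size [ 0.54980107 -0.10084518  0.107503    0.12082013] 13.465326321825007 6.307086903498279
```

View pics/ov.png

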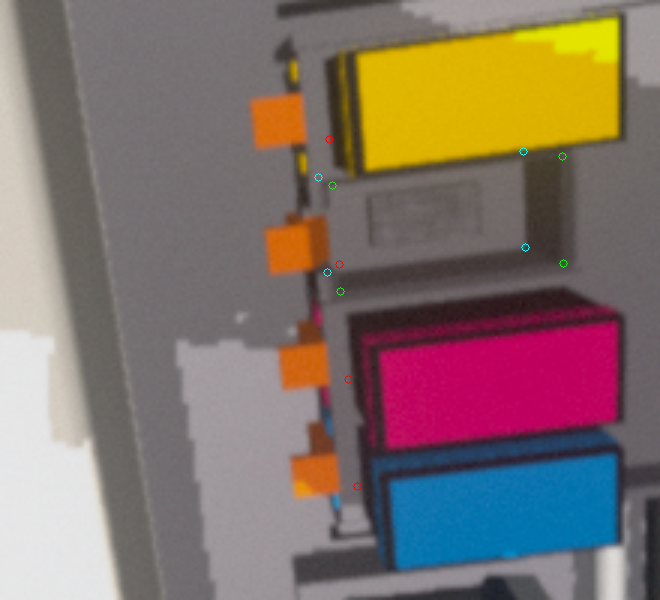

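Call:
carry_out --pt "0.06 -0.47 0 0 1" --pt "0.12 -0.94 0 0 1"

```text
clock: 2.65
eef_pos: [0.5017, -0.0554, 0.2565]
tool_rot: [1.0, -0.002, 0.0, -0.0]
ft_force: [0.6, -1.2, -0.1]
grip_width: 0.0852
```

Call:
carry_out --pt "0.06 -0.47 0 0 1" --pt "0.12 -0.94 0 0 1"

```text
clock: 2.85
eef_pos: [0.5135, 0.0404, 0.2568]
tool_rot: [1.0, 0.0, 0.0, -0.0]
ft_force: [1.4, 0.3, -0.2]
grip_width: 0.0859
```

Call:
carry_out --pt "0.06 -0.47 0 0 1" --pt "0.12 -0.94 0 0 1"

```text
clock: 3.05
eef_pos: [0.5253, 0.1348, 0.2569]
tool_rot: [1.0, 0.001, 0.0, -0.0]
ft_force: [0.9, -0.5, 0.1]
grip_width: 0.0853
```

Call:
carry_out --pt "0.06 -0.47 0 0 1" --pt "0.12 -0.94 0 0 1"

```text
clock: 3.25
eef_pos: [0.5372, 0.2288, 0.2568]
tool_rot: [1.0, 0.001, 0.0, -0.0]
ft_force: [-0.6, 0.2, 0.3]
grip_width: 0.0855
```

Call:
carry_out --pt "0.06 -0.47 0 0 1" --pt "0.12 -0.94 0 0 1" --pt "0.12 -0.94 0 0 1" --pt "0.12 -0.94 0 0 1"

```text
clock: 3.65
eef_pos: [0.5488, 0.3219, 0.2557]
tool_rot: [1.0, 0.002, -0.001, 0.0]
ft_force: [-0.2, 0.3, -0.6]
grip_width: 0.0858
```

```bash
python3 - <<'E'
from h import *
o=bot.get_obs(); print(o['eef_pos'],o['joint_pos'],o['clock'])
snap("wrist","w3")
E
```

```text
[0.54881122 0.32188451 0.25567713] [ 5.30536231e-01  5.23497610e-01  4.20310140e-01  1.46894387e+00
 -2.12959661e-04  2.09775876e+00] 3.65
```

View pics/w3.png

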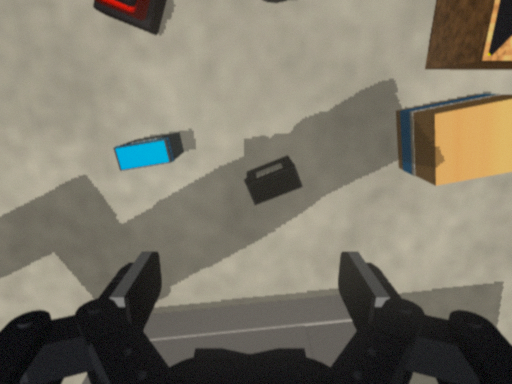

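```bash
python3 - <<'E'
from h import *
crop("w3",230,140,320,220,7)
crop("scene0",330,170,380,240,8)
E
```

```text
(no output)
```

View pics/w3_c230_140.png

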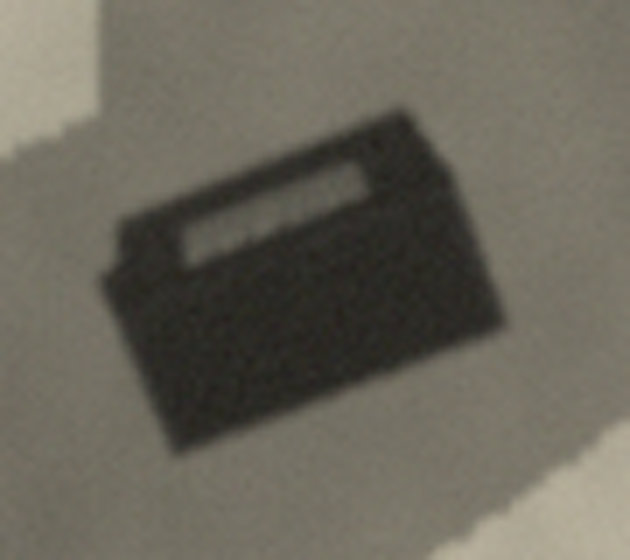

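View pics/scene0_c330_170.png

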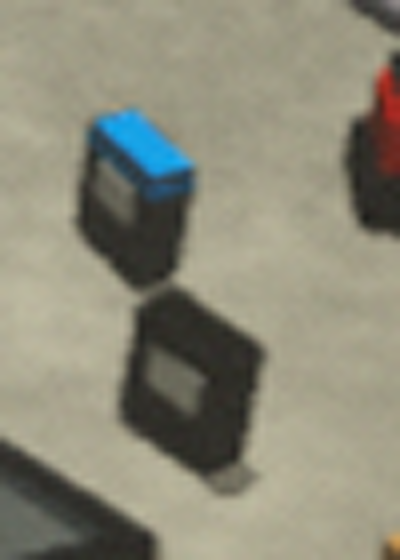

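Call:
carry_out --pt "-0.4 0 0.3 0 1" --pt "-0.95 0 0.6 0 1" --pt "-0.95 0 0.6 0 1" --pt "-0.95 0 0.6 0 1" --pt "-0.95 0 0.6 0 1"

```text
clock: 4.2
eef_pos: [0.456, 0.3199, 0.1979]
tool_rot: [1.0, -0.0, 0.001, -0.001]
ft_force: [0.6, 0.4, 0.3]
grip_width: 0.0856
```

```bash
python3 - <<'E'
from h import *
o=bot.get_obs(); print(o['eef_pos'],o['joint_pos'],o['clock'])
snap("wrist","w4")
m=lm("w3"); c=np.array([(105,275),(450,165),(505,325),(178,455)])/7+[230,140]
X=B(m,c,.066); print(X,X.mean(0)); d=X[1]-X[0]+X[2]-X[3]; print(np.linalg.norm(X[1]-X[0]),np.linalg.norm(X[2]-X[3]),np.linalg.norm(X[3]-X[0]),np.linalg.norm(X[2]-X[1]),np.degrees(np.arctan2(d[1],d[0])))
print(P(lm("w4"),X.mean(0)))
E
```

```text
[0.4559772  0.31986457 0.1979438 ] [ 6.11886024e-01  3.80817085e-01  4.66391047e-02  1.23330119e+00
 -3.18202489e-04  2.18365499e+00] 4.2
[[0.54400162 0.31816059 0.066     ]
 [0.59413041 0.33484234 0.066     ]
 [0.6034577  0.31069303 0.066     ]
 [0.55503567 0.29001288 0.066     ]] [0.57415635 0.31342721 0.066     ]
0.05283158693357841 0.05265321721524588 0.03023315513659887 0.025887980595367423 20.762365213521587
[[386.70864346 199.67046096]]
```

View pics/w4.png

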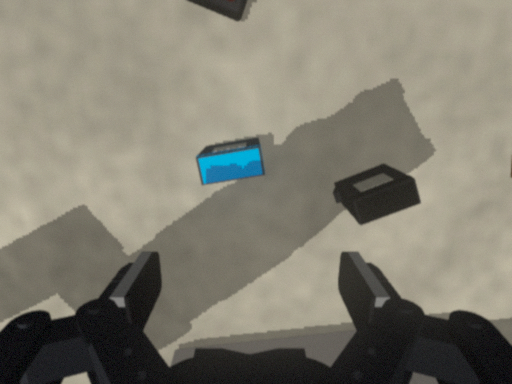

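```bash
python3 - <<'E'
from h import *
crop("w4",320,150,430,235,6)
E
```

```text
(no output)
```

View pics/w4_c320_150.png

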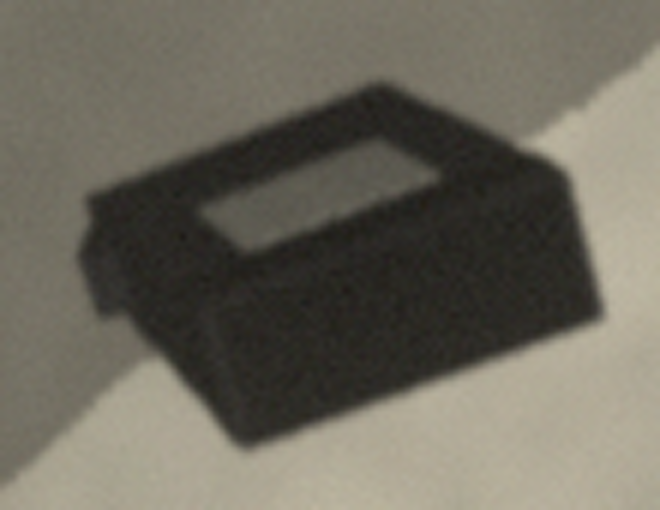

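```bash
python3 - <<'E'
from h import *
from scipy.optimize import least_squares
sg=[(-1,1),(1,1),(1,-1),(-1,-1)]
A=np.array([(105,275),(452,165),(505,325),(178,455)])/7+[230,140]
C=np.array([(212,290),(568,170),(603,318),(245,448)])/6+[320,150]
wA=[1,1,1,1]
# base corners: w3 UL(122,218) UR(405,105); w4 UL (88,195), UR(380,82)
A2=np.array([(120,218),(405,105)])/7+[230,140]; C2=np.array([(86,197),(382,80)])/6+[320,150]
a,c=lm("w3"),lm("w4")
def res(q):
    x,y,t=q; T=lambda p:R.from_euler('z',t).apply(p)+[x,y,0]
    tp=T([[s[0]*.027,s[1]*.012,.066] for s in sg]); bt=T([[s[0]*.0265,s[1]*.0115,.003] for s in sg[:2]])
    return np.r_[(P(a,tp)-A),P(c,tp)-C,P(a,bt)-A2,P(c,bt)-C2].ravel()
f=least_squares(res,[.574,.313,.35]); print(f.x,np.degrees(f.x[2])); print(res(f.x).reshape(-1,2).round(1))
print(np.sqrt(np.diag(np.linalg.inv(f.jac.T@f.jac))))
np.save("tank.npy",f.x)
E
```

```text
[0.57471012 0.31216734 0.36890657] 21.136789396953336
[[ 1.2  4.2]
 [ 1.   1.7]
 [ 0.7 -0. ]
 [-1.1 -1.1]
 [-2.3  1.2]
 [ 0.7 -1. ]
 [ 0.7 -0.4]
 [-0.5 -1. ]
 [ 0.1 -1.1]
 [ 0.1 -0.2]
 [-0.1 -2. ]
 [-0.2 -0.4]]
[0.00028762 0.00029628 0.01024096]
```

```bash
python3 - <<'E'
from h import *
from scipy.optimize import least_squares
sg=[(-1,1),(1,1),(1,-1),(-1,-1)]
A=np.array([(452,165),(505,325),(178,455)])/7+[230,140]
C=np.array([(568,170),(603,318),(245,448)])/6+[320,150]
A2=np.array([(120,218),(405,105)])/7+[230,140]; C2=np.array([(86,197),(382,80)])/6+[320,150]
a,c=lm("w3"),lm("w4")
def res(q):
    x,y,t=q; T=lambda p:R.from_euler('z',t).apply(p)+[x,y,0]
    tp=T([[s[0]*.027,s[1]*.012,.066] for s in sg])[1:]; bt=T([[s[0]*.0265,s[1]*.0115,.003] for s in sg[:2]])
    return np.r_[(P(a,tp)-A),P(c,tp)-C,P(a,bt)-A2,P(c,bt)-C2].ravel()
f=least_squares(res,[.574,.313,.35],loss='soft_l1'); print(f.x,np.degrees(f.x[2])); print(res(f.x).reshape(-1,2).round(1))
E
```

```text
[0.57469732 0.31134052 0.393533  ] 22.547780072621045
[[ 0.5  2. ]
 [ 0.7  0.1]
 [-0.6  0.1]
 [-0.  -0.6]
 [ 0.7 -0.3]
 [-0.1  0.4]
 [ 0.1  0.1]
 [-0.3  0. ]
 [-0.2 -0.6]
 [-0.7 -0.1]]
```

Call:
carry_out --pt "0.45 0.07 0 -0.1 1" --pt "0.95 0.07 0 -0.25 1" --pt "0.95 0.07 0 -0.25 1" --pt "0.95 0.07 0 -0.25 1" --pt "0.95 0.07 0 -0.25 1"

```text
clock: 4.75
eef_pos: [0.5508, 0.3132, 0.1969]
tool_rot: [0.981, 0.194, 0.001, -0.0]
ft_force: [-0.1, 0.5, -0.4]
grip_width: 0.0856
```

```bash
python3 - <<'E'
from h import *
snap("wrist","w5")
o=bot.get_obs(); T=R.from_quat(o['tool_rot']); print(o['eef_pos'],T.as_matrix().round(3),o['clock'])
print(T.inv().apply(np.array([.5747,.3113,.066])-o['eef_pos']), T.as_euler('zyx',degrees=True))
E
```

```text
[0.55023568 0.31336098 0.19717464] [[ 0.924  0.381  0.001]
 [ 0.381 -0.924  0.001]
 [ 0.001 -0.    -1.   ]] 4.8
[0.021657   0.01126444 0.13120069] [-2.24095044e+01  6.48661145e-02 -1.79957789e+02]
```

View pics/w5.png

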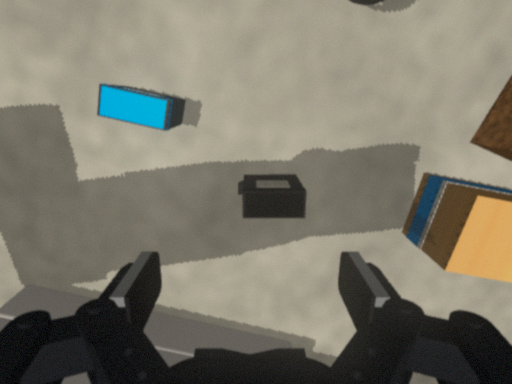

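Call:
carry_out --pt "0.217 0.113 0.4 0 1" --pt "0.217 0.113 0.75 0 1" --pt "0.217 0.113 0.75 0 1" --pt "0.217 0.113 0.75 0 1" --pt "0.217 0.113 0.75 0 1"

```text
clock: 5.3
eef_pos: [0.575, 0.3124, 0.1244]
tool_rot: [0.981, 0.196, 0.002, -0.001]
ft_force: [-0.3, -0.2, 0.5]
grip_width: 0.0858
```

```bash
python3 - <<'E'
from h import *
m,im=snap("wrist","w6")
o=bot.get_obs(); T=R.from_quat(o['tool_rot']); print(o['eef_pos'],o['clock'])
t=np.array([.5747,.3113]); 
X=R.from_euler('z',22.5,degrees=True).apply([[s*.027,r*.012,h] for h in (.066,) for s,r in ((-1,1),(1,1),(1,-1),(-1,-1))])+[*t,0]
im=cv2.imread("pics/w6.png")[130:384,150:362]; im=cv2.resize(im,None,fx=3,fy=3)[:600]
for u in P(m,X): print(u.round(1)); cv2.circle(im,tuple(int(v) for v in (u-[150,130])*3),4,(0,0,255),1)
cv2.imwrite("pics/w6o.png",cv2.convertScaleAbs(im,alpha=1.6,beta=20))
E
```

```text
[0.57528317 0.31243686 0.12460596] 5.35
[203.9 210.9]
[292.2 210.8]
[290.6 246.2]
[205.6 246.3]
```

View pics/w6o.png

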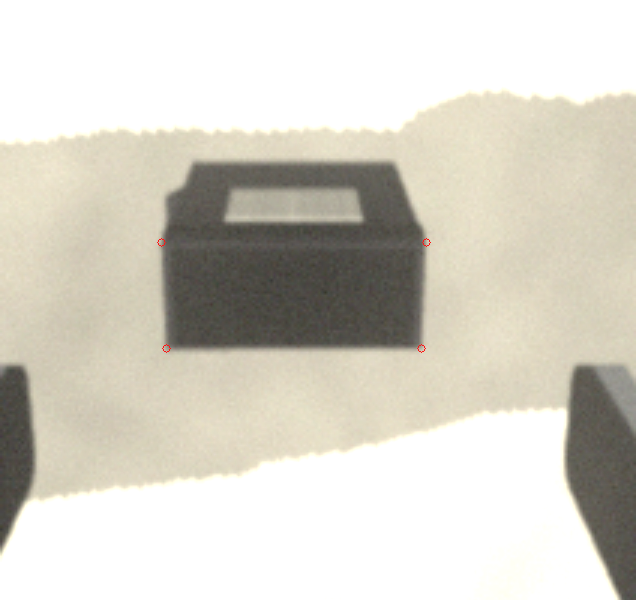

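Call:
carry_out --pt "-0.01 0.01 0.3 0 1" --pt "-0.01 0.01 0.58 0 1" --pt "-0.01 0.01 0.58 0 1" --pt "-0.01 0.01 0.58 0 1" --pt "-0.01 0.01 0.58 0 -1" --pt "-0.01 0.01 0.58 0 -1" --pt "-0.01 0.01 0.58 0 -1" --pt "-0.01 0.01 0.58 0 -1" --pt "-0.01 0.01 0.58 0 -1" --pt "-0.01 0.01 0.58 0 -1" --pt "-0.01 0.01 0.58 0 -1" --pt "-0.01 0.01 0.58 0 -1"

```text
clock: 6.55
eef_pos: [0.5752, 0.3109, 0.0659]
tool_rot: [0.981, 0.195, 0.002, -0.001]
ft_force: [-0.9, -0.0, 6.3]
grip_width: 0.0527
```

```bash
python3 - <<'E'
from h import *
o=bot.get_obs(); print(o['eef_pos'],o['ft_force'],o['grip_width'],o['clock'])
m,im=snap("wrist","w7")
E
```

```text
[0.57516133 0.31086813 0.06587228] [-0.87253276 -0.02866915  6.27544449] 0.0527166243773619 6.55
```

View pics/w7.png

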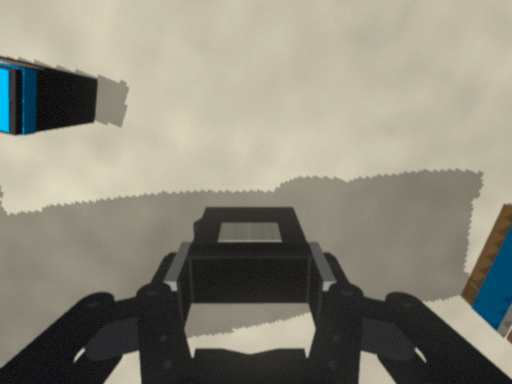

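Call:
carry_out --pt "0 0 -0.1 0 -1" --pt "0 0 -0.4 0 -1" --pt "0 0 -0.7 0 -1" --pt "0 0 -1 0 -1"

```text
clock: 7.0
eef_pos: [0.5734, 0.3099, 0.1647]
tool_rot: [0.981, 0.195, -0.0, 0.0]
ft_force: [-0.0, -0.2, -0.2]
grip_width: 0.0529
```

Call:
carry_out --pt "0 0 -0.4 0.06 -1" --pt "0 0 -0.7 0.12 -1" --pt "0 0 -1 0.171 -1"

```text
clock: 7.3
eef_pos: [0.5735, 0.3099, 0.2657]
tool_rot: [0.998, 0.06, 0.0, -0.0]
ft_force: [-0.4, 0.6, -0.8]
grip_width: 0.0531
```

Call:
carry_out --pt "-0.06 0.3 0 0 -1" --pt "-0.12 0.65 0 0 -1" --pt "-0.19 1 0 0 -1"

```text
clock: 7.6
eef_pos: [0.567, 0.2077, 0.2641]
tool_rot: [0.998, 0.063, 0.0, -0.0]
ft_force: [0.5, 0.3, -0.5]
grip_width: 0.0526
```

Call:
carry_out --pt "-0.06 0.35 0 0 -1" --pt "-0.12 0.7 0 0 -1" --pt "-0.19 1 0 0 -1"

```text
clock: 7.9
eef_pos: [0.5604, 0.1051, 0.2639]
tool_rot: [0.998, 0.062, 0.0, 0.0]
ft_force: [-0.1, -0.3, -0.1]
grip_width: 0.0527
```

Call:
carry_out --pt "-0.06 0.35 0 0 -1" --pt "-0.12 0.7 0 0 -1" --pt "-0.19 1 0 0 -1"

```text
clock: 8.2
eef_pos: [0.554, 0.0036, 0.264]
tool_rot: [0.998, 0.062, 0.0, 0.0]
ft_force: [0.5, -0.3, -1.3]
grip_width: 0.0527
```

Call:
carry_out --pt "-0.06 0.35 0 0 -1" --pt "-0.12 0.7 0 0 -1" --pt "-0.19 1 0 0 -1" --pt "-0.19 1 0 0 -1" --pt "-0.19 1 0 0 -1"

```text
clock: 8.7
eef_pos: [0.5477, -0.0969, 0.2637]
tool_rot: [0.998, 0.061, 0.0, -0.0]
ft_force: [-0.4, 0.5, -1.3]
grip_width: 0.0531
```

```bash
python3 - <<'E'
from h import *
m,im=snap("wrist","w8")
o=bot.get_obs(); print(o['eef_pos'],o['ft_force'],o['ft_torque'],o['grip_width'],o['clock'],R.from_quat(o['tool_rot']).as_matrix().round(3))
crop("w8",150,130,400,330,3)
E
```

```text
[ 0.54787782 -0.09612262  0.2636501 ] [-0.44543293 -1.0053859  -0.0087173 ] [ 0.06194961 -0.0328973   0.05934146] 0.05315444059152896 8.75 [[ 0.992  0.124  0.   ]
 [ 0.124 -0.992  0.   ]
 [ 0.    -0.    -1.   ]]
```

View pics/w8.png

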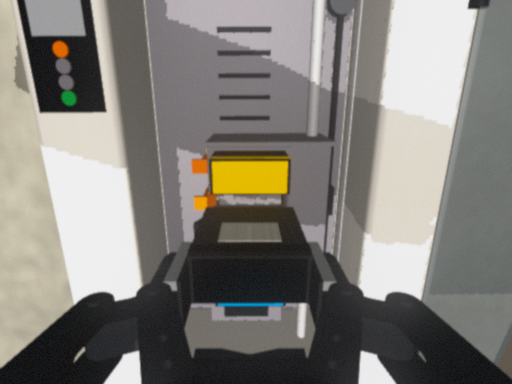

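View pics/w8_c150_130.png

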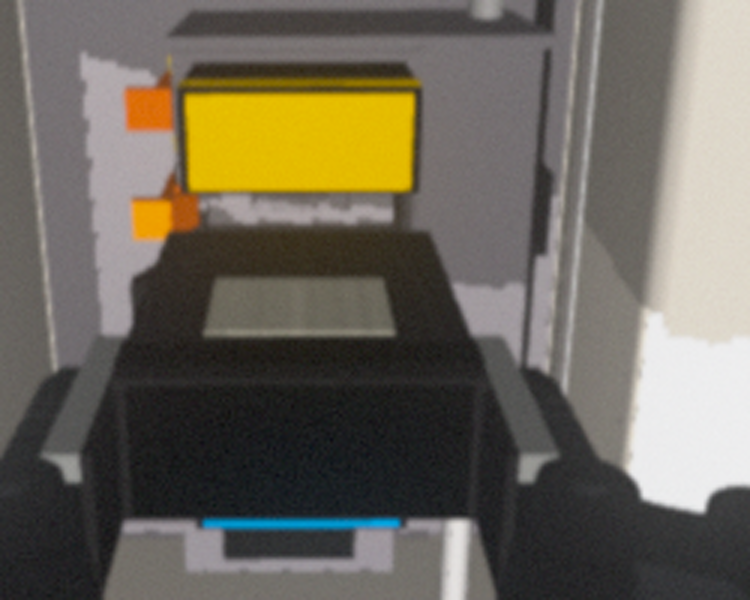

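```bash
cat > fit2.py <<'E'
from h import *
from scipy.optimize import least_squares
a,b,c=lm("w2"),lm("w1"),lm("w8")
c3=lambda L:np.array(L)/3+[180,60]
c2=lambda L:np.array(L)/2.6+[280,120]
c8=lambda L:np.array(L)/3+[150,130]
sg=[(-1,1),(1,1),(1,-1),(-1,-1)]
obs=[]
for k,L in [(1,[(355,48),(625,12),(625,140),(360,175)]),(-1,[(373,343),(624,312),(624,424),(379,454)]),(-2,[(384,471),(622,444),(622,545),(391,572)])]:
    for s,p in zip(sg,c3(L)): obs.append((a,k,s,p))
for s,p in zip(sg,c2([(155,155),(365,130),(365,224),(158,245)])): obs.append((b,1,s,p))
for s,p in zip(sg,c8([(180,88),(421,88),(416,193),(186,193)])): obs.append((c,1,s,p))
def res(q):
    x,y,z,t=q; Rz=R.from_euler('z',t)
    return np.array([P(m,Rz.apply([s[0]*.027,30e-3*k+s[1]*.012,.072])+[x,y,z])[0]-p for m,k,s,p in obs]).ravel()
f=least_squares(res,[.549,-.1,.11,.122],loss='soft_l1',f_scale=.7)
print("slot",f.x.round(4),np.degrees(f.x[3])); print(res(f.x).reshape(-1,2).round(1)[-8:])
g=least_squares(lambda q:res([q[0],q[1],.1105,q[2]]),[.549,-.1,.122],loss='soft_l1',f_scale=.7); print("z fixed",g.x.round(4))
# tank held, world
tp=c8([(120,378),(479,378),(472,518),(128,518)]); bt=c8([(170,232),(432,232)])
def rt(q):
    x,y,z,t=q; Rz=R.from_euler('z',t); T=lambda p:Rz.apply(p)+[x,y,z]
    return np.r_[P(c,T([[s[0]*.027,s[1]*.012,.066] for s in sg]))-tp,P(c,T([[s[0]*.0262,s[1]*.0112,.001] for s in sg[:2]]))-bt].ravel()
h=least_squares(rt,[.549,-.1,.2,.122]); print("tank",h.x.round(4),np.degrees(h.x[3])); print(rt(h.x).reshape(-1,2).round(1))
E
python3 fit2.py
```

```text
slot [ 0.5493 -0.1006  0.1088  0.1243] 7.119084528769437
[[-1.8  0.1]
 [ 1.7 -0.1]
 [-0.  -1.3]
 [-1.7 -0.2]
 [ 0.2  0.2]
 [ 1.5  0. ]
 [ 1.8 -0.3]
 [-0.4 -0.2]]
z fixed [ 0.5488 -0.1002  0.1224]
tank [ 0.5481 -0.0984  0.1944  0.1221] 6.993306258900098
[[-1.   0.2]
 [ 1.5  0.3]
 [ 0.7 -0.4]
 [-0.6 -0.5]
 [ 2.5  0.3]
 [-3.5  0.3]]
```

Call:
carry_out --pt "0.009 0.023 0.2 0 -1" --pt "0.009 0.023 0.42 0 -1" --pt "0.009 0.023 0.42 0 -1" --pt "0.009 0.023 0.42 0 -1" --pt "0.009 0.023 0.42 0 -1" --pt "0.009 0.023 0.42 0 -1"

```text
clock: 9.35
eef_pos: [0.55, -0.0982, 0.2227]
tool_rot: [0.998, 0.063, 0.001, 0.0]
ft_force: [0.6, -0.3, -0.5]
grip_width: 0.0524
```

```bash
python3 - <<'E'
from h import *
m,im=snap("wrist","w9")
o=bot.get_obs(); print(o['eef_pos'],o['ft_force'],o['ft_torque'],o['grip_width'],o['clock'])
crop("w9",150,130,400,330,3)
m,im=snap("side","s9"); crop("s9",230,150,330,240,7)
m,im=snap("scene","c9"); crop("c9",200,160,280,240,7)
E
```

```text
[ 0.54987197 -0.09828492  0.22257059] [-1.09244419 -0.21023769 -1.85363652] [ 0.01995311 -0.01780033  0.0070064 ] 0.052969406074545936 9.4
```

View pics/w9_c150_130.png

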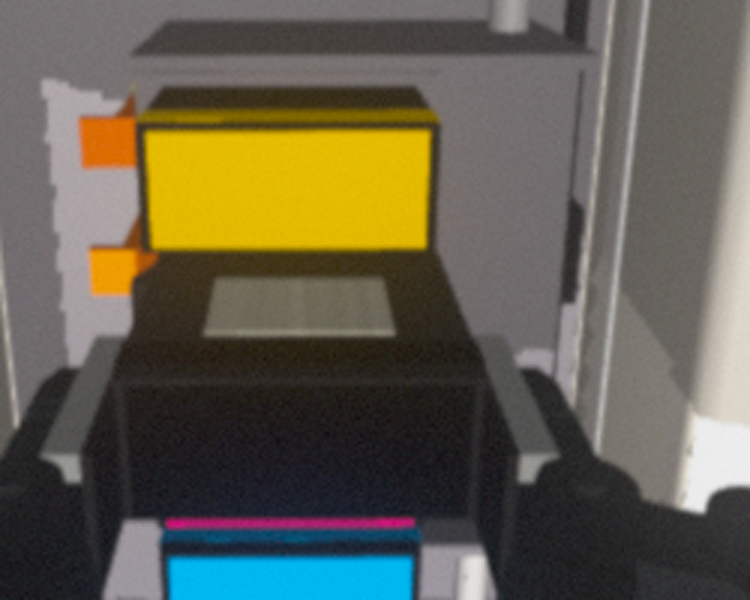

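View pics/s9_c230_150.png

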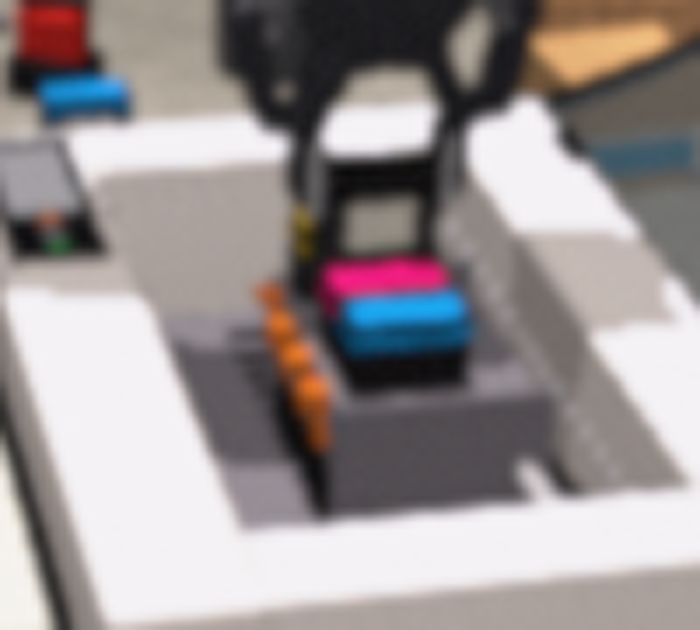

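View pics/c9_c200_160.png

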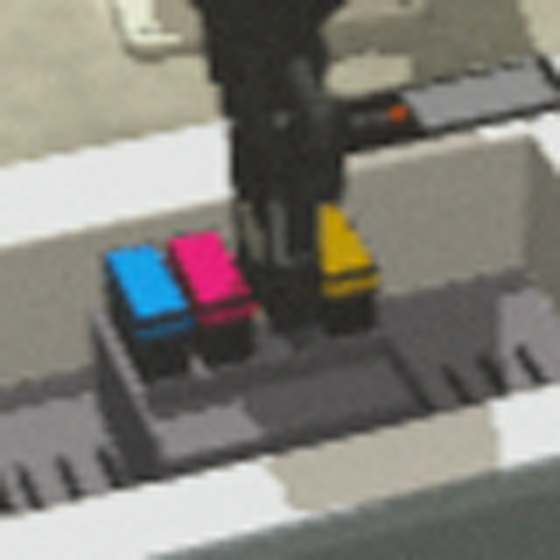

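```bash
cat > fit3.py <<'E'
from h import *
from scipy.optimize import least_squares
c=lm("w9")
c8=lambda L:np.array(L)/3+[150,130]
sg=[(-1,1),(1,1),(1,-1),(-1,-1)]
obs=[(1,s,p) for s,p in zip(sg,c8([(140,126),(438,126),(433,251),(147,251)]))]
obs+=[(-2,s,p) for s,p in zip(sg[:2],c8([(163,554),(420,554)]))]
def res(q):
    x,y,z,t=q; Rz=R.from_euler('z',t)
    return np.array([P(c,Rz.apply([s[0]*.027,30e-3*k+s[1]*.012,.072])+[x,y,z])[0]-p for k,s,p in obs]).ravel()
f=least_squares(res,[.549,-.1,.11,.122])
print("slot",f.x.round(4),np.degrees(f.x[3])); print(res(f.x).reshape(-1,2).round(1))
tp=c8([(120,378),(479,378),(472,518),(128,518)]); bt=c8([(160,254),(440,254)])
def rt(q):
    x,y,z,t=q; Rz=R.from_euler('z',t); T=lambda p:Rz.apply(p)+[x,y,z]
    return np.r_[P(c,T([[s[0]*.027,s[1]*.012,.066] for s in sg]))-tp].ravel()
h=least_squares(rt,[.549,-.1,.2,.122]); print("tank",h.x.round(4),np.degrees(h.x[3])); print(rt(h.x).reshape(-1,2).round(1))
d=f.x-h.x; print("slot-tank in tank frame",R.from_euler('z',-h.x[3]).apply(d[:3]))
print(P(c,R.from_euler('z',h.x[3]).apply([[s[0]*.0255,s[1]*.0105,0] for s in sg[:2]]+[[s[0]*.027,s[1]*.012,.004] for s in sg[:2]])+h.x[:3])*3-[450,390])
E
python3 fit3.py
```

```text
slot [ 0.5489 -0.1011  0.109   0.1264] 7.240508318857505
[[-0.9  0.4]
 [ 1.1  0.2]
 [ 0.8  0.6]
 [-0.9  0.8]
 [-0.7 -1.1]
 [ 0.5 -1.3]]
tank [ 0.5505 -0.1007  0.152   0.1245] 7.131892062761502
[[-0.4  0.7]
 [ 0.6  0.6]
 [-0.2 -0.7]
 [-0.1 -0.6]]
slot-tank in tank frame [-0.00166912 -0.0001956  -0.04299144]
[[181.55855973 235.97350104]
 [415.70014355 235.88088894]
 [172.03296498 235.87354447]
 [425.32613334 235.77342293]]
```

Call:
carry_out --pt "-0.017 0.002 0.02 0 -1" --pt "-0.017 0.002 0.04 0 -1" --pt "-0.017 0.002 0.04 0 -1" --pt "-0.017 0.002 0.04 0 -1" --pt "-0.017 0.002 0.04 0 -1" --pt "-0.017 0.002 0.04 0 -1"

```text
clock: 10.1
eef_pos: [0.5476, -0.0989, 0.2173]
tool_rot: [0.998, 0.062, 0.0, 0.0]
ft_force: [-0.4, -1.1, -1.4]
grip_width: 0.0529
```

```bash
python3 - <<'E'
from h import *
m,im=snap("wrist","w10")
for i in range(1):
    o=bot.get_obs(); print(o['eef_pos'],o['ft_force'],o['ft_torque'],o['grip_width'],o['clock'])
crop("w10",150,130,400,330,3)
E
```

```text
[ 0.54757396 -0.09889932  0.21734442] [-0.02456352  0.35054338  0.21881607] [-0.03969946  0.03172448  0.00171754] 0.05272129278509931 10.15
```

View pics/w10_c150_130.png

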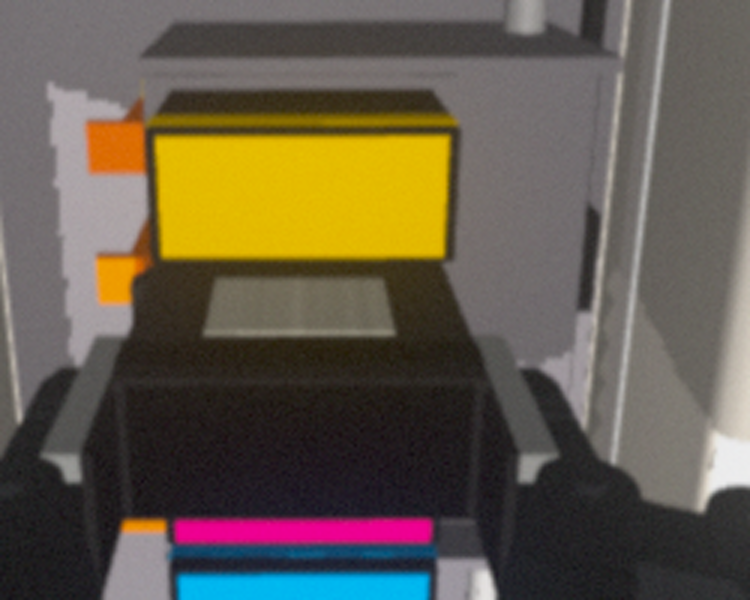

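```bash
sed -e 's/lm("w9")/lm("w10")/' -e 's/(140,126),(438,126),(433,251),(147,251)/(148,129),(459,129),(454,262),(156,262)/' -e 's/(163,554),(420,554)/(172,572),(437,572)/' fit3.py > fit4.py; python3 fit4.py
```

```text
slot [ 0.5489 -0.1007  0.1101  0.1266] 7.253527373058134
[[-0.7  0.9]
 [ 1.2  0.6]
 [ 0.5 -0. ]
 [-1.   0.2]
 [-0.8 -0.9]
 [ 0.8 -1.1]]
tank [ 0.5481 -0.1014  0.1466  0.125 ] 7.161826515536801
[[-0.4  0.6]
 [ 0.6  0.6]
 [-0.1 -0.7]
 [-0.  -0.6]]
slot-tank in tank frame [ 0.00089249  0.00064553 -0.03643652]
[[182.1898934  236.19900608]
 [416.29937619 236.03217043]
 [172.63387523 236.09261305]
 [425.89140418 235.9121248 ]]
```

Call:
carry_out --pt "0.009 -0.004 0 0 -1" --pt "0.009 -0.004 0 0 -1" --pt "0.009 -0.004 0 0 -1" --pt "0.009 -0.004 0.01 0 -1" --pt "0.009 -0.004 0.02 0 -1" --pt "0.009 -0.004 0.03 0 -1" --pt "0.009 -0.004 0.04 0 -1" --pt "0.009 -0.004 0.05 0 -1" --pt "0.009 -0.004 0.05 0 -1" --pt "0.009 -0.004 0.05 0 -1"

```text
clock: 11.15
eef_pos: [0.5484, -0.0984, 0.2123]
tool_rot: [0.998, 0.062, -0.0, -0.0]
ft_force: [-0.1, 0.5, -0.8]
grip_width: 0.0531
```

```bash
python3 - <<'E'
from h import *
m,im=snap("wrist","w11")
for i in range(1):
    o=bot.get_obs(); print(o['eef_pos'],o['ft_force'],o['ft_torque'],o['grip_width'],o['clock'])
crop("w11",150,130,400,330,3)
E
```

```text
[ 0.5483937  -0.09835639  0.21234592] [ 0.23887255  0.19769681 -1.27695453] [0.03691216 0.00727453 0.01538783] 0.052857190513837644 11.2
```

View pics/w11_c150_130.png

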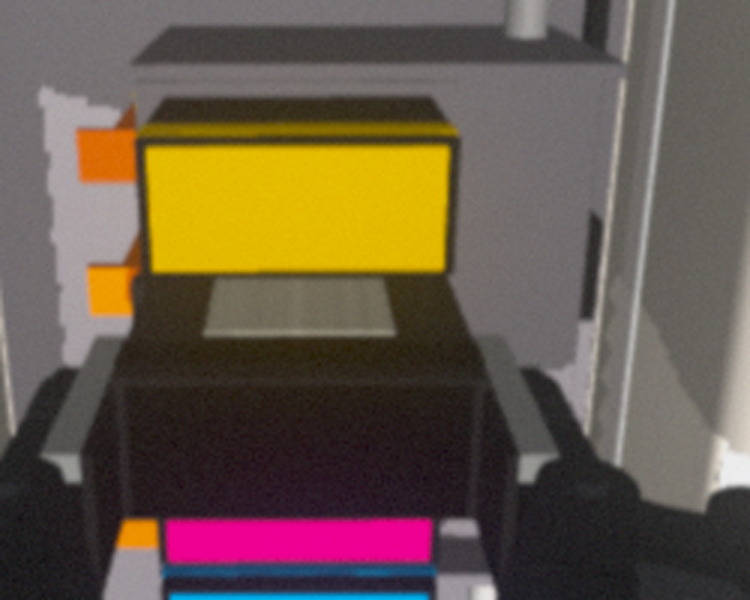

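Call:
carry_out --pt "0 0 0.01 0 -1" --pt "0 0 0.02 0 -1" --pt "0 0 0.03 0 -1" --pt "0 0 0.04 0 -1" --pt "0 0 0.05 0 -1" --pt "0 0 0.05 0 -1"

```text
clock: 11.8
eef_pos: [0.5484, -0.0985, 0.2072]
tool_rot: [0.998, 0.062, -0.0, 0.0]
ft_force: [-0.5, -0.5, -0.4]
grip_width: 0.053
```

Call:
carry_out --pt "0 0 0.01 0 -1" --pt "0 0 0.02 0 -1" --pt "0 0 0.03 0 -1" --pt "0 0 0.03 0 -1"

```text
clock: 12.2
eef_pos: [0.5489, -0.0991, 0.2049]
tool_rot: [0.998, 0.062, 0.001, 0.001]
ft_force: [-0.1, -4.2, 3.3]
grip_width: 0.0528
```

```bash
python3 - <<'E'
from h import *
m,im=snap("wrist","w12")
o=bot.get_obs(); print(o['eef_pos'],o['ft_force'],o['ft_torque'],o['grip_width'],o['clock'])
crop("w12",150,130,400,330,3)
E
```

```text
[ 0.54886992 -0.0990709   0.20490671] [-0.20549251 -3.89723141  3.48277757] [-0.95236223 -0.0793922  -0.04736029] 0.052824645910341285 12.25
```

View pics/w12_c150_130.png

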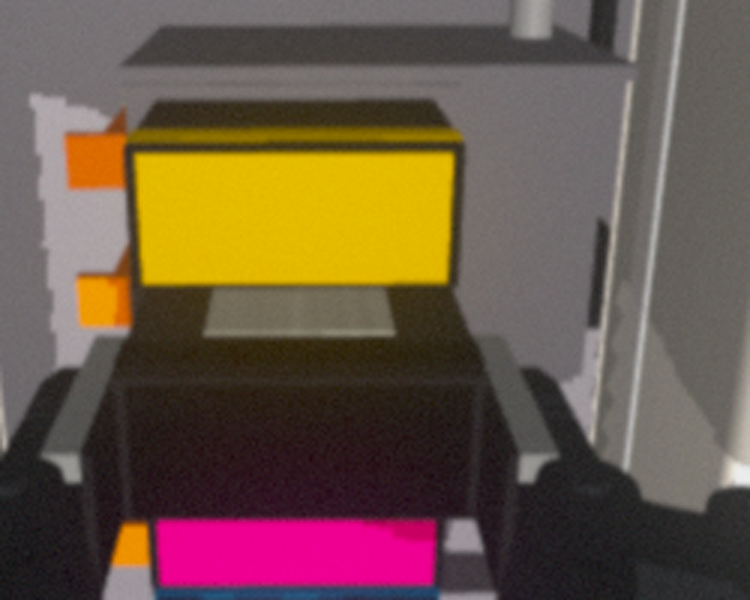

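Call:
carry_out --pt "-0.002 0.006 -0.01 0 -1" --pt "-0.004 0.012 -0.01 0 -1" --pt "-0.004 0.012 0 0 -1" --pt "-0.004 0.012 0 0 -1"

```text
clock: 12.65
eef_pos: [0.5482, -0.0995, 0.2048]
tool_rot: [0.998, 0.062, 0.0, -0.0]
ft_force: [1.1, -2.0, 4.5]
grip_width: 0.0531
```

```bash
python3 - <<'E'
from h import *
o=bot.get_obs(); print(o['eef_pos'],o['ft_force'],o['ft_torque'],o['grip_width'],o['clock'])
E
```

```text
[ 0.54824843 -0.09950191  0.20475437] [ 1.11216289 -1.96276863  4.50758084] [-0.44753011 -0.16352133 -0.0603455 ] 0.05309056560636343 12.65
```

Call:
carry_out --pt "0 0 -0.03 0 -1" --pt "0.003 0.008 -0.03 0 -1" --pt "0.003 0.008 -0.03 0 -1" --pt "0.003 0.008 -0.02 0 -1" --pt "0.003 0.008 -0.01 0 -1" --pt "0.003 0.008 0 0 -1" --pt "0.003 0.008 0 0 -1"

```text
clock: 13.35
eef_pos: [0.5483, -0.1003, 0.204]
tool_rot: [0.998, 0.062, -0.0, -0.0]
ft_force: [0.1, 0.1, -0.8]
grip_width: 0.0529
```

```bash
python3 - <<'E'
from h import *
o=bot.get_obs(); print(o['eef_pos'],o['ft_force'],o['ft_torque'],o['grip_width'],o['clock'])
E
```

```text
[ 0.54831713 -0.10028242  0.20395757] [ 0.05941576  0.10590067 -0.81329777] [ 0.02449651 -0.00393538  0.00193791] 0.05292943882476357 13.35
```

Call:
carry_out --pt "0 0 0.01 0 -1" --pt "0 0 0.02 0 -1" --pt "0 0 0.03 0 -1" --pt "0 0 0.04 0 -1" --pt "0 0 0.04 0 -1"

```text
clock: 13.85
eef_pos: [0.5484, -0.1003, 0.2001]
tool_rot: [0.998, 0.062, -0.0, -0.0]
ft_force: [-0.6, -0.2, -1.2]
grip_width: 0.0526
```

```bash
python3 - <<'E'
from h import *
o=bot.get_obs(); print(o['eef_pos'],o['ft_force'],o['ft_torque'],o['grip_width'],o['clock'])
E
```

```text
[ 0.54840443 -0.10034774  0.20012239] [-0.63774559 -0.19324388 -1.22835486] [ 0.04906067  0.03550797 -0.00145266] 0.052589850614629154 13.85
```

Inside the slot without side load. Going on in small steps, reading the force after each.

Call:
carry_out --pt "0 0 0.01 0 -1" --pt "0 0 0.02 0 -1" --pt "0 0 0.03 0 -1" --pt "0 0 0.03 0 -1"

```text
clock: 14.25
eef_pos: [0.5484, -0.1003, 0.1971]
tool_rot: [0.998, 0.062, -0.0, -0.0]
ft_force: [-0.1, 0.5, -0.6]
grip_width: 0.0527
```

Call:
carry_out --pt "0 0 0.01 0 -1" --pt "0 0 0.02 0 -1" --pt "0 0 0.02 0 -1"

```text
clock: 14.55
eef_pos: [0.5489, -0.1003, 0.1955]
tool_rot: [0.998, 0.062, 0.0, 0.0]
ft_force: [1.8, 0.2, -1.7]
grip_width: 0.0531
```

Call:
carry_out --pt "0 0 0.01 0 -1" --pt "0 0 0.02 0 -1" --pt "0 0 0.02 0 -1"

```text
clock: 14.85
eef_pos: [0.5494, -0.1004, 0.1939]
tool_rot: [0.998, 0.062, 0.001, 0.0]
ft_force: [1.9, 0.1, 2.0]
grip_width: 0.053
```

Call:
carry_out --pt "0 0 0.01 0 -1" --pt "0 0 0.02 0 -1" --pt "0 0 0.02 0 -1"

```text
clock: 15.15
eef_pos: [0.5496, -0.1004, 0.1925]
tool_rot: [0.998, 0.062, 0.002, 0.0]
ft_force: [2.1, 1.3, 5.9]
grip_width: 0.0531
```

Call:
carry_out --pt "0 0 0.01 0 -1" --pt "0 0 0.02 0 -1" --pt "0 0 0.02 0 -1"

```text
clock: 15.45
eef_pos: [0.5496, -0.1005, 0.1914]
tool_rot: [0.998, 0.062, 0.002, 0.0]
ft_force: [1.7, 0.9, 9.1]
grip_width: 0.0531
```

Call:
carry_out --pt "0 0 0.01 0 -1" --pt "0 0 0.02 0 -1" --pt "0 0 0.02 0 -1"

```text
clock: 15.75
eef_pos: [0.5495, -0.1007, 0.1898]
tool_rot: [0.998, 0.062, 0.002, 0.001]
ft_force: [0.6, 0.4, 12.9]
grip_width: 0.0532
```

Call:
carry_out --pt "0 0 0.01 0 -1" --pt "0 0 0.01 0 -1" --pt "0 0 0.01 0 -1"

```text
clock: 16.05
eef_pos: [0.5495, -0.1007, 0.189]
tool_rot: [0.998, 0.062, 0.002, 0.001]
ft_force: [-0.1, -0.2, 11.8]
grip_width: 0.0528
```

Call:
carry_out --pt "0 0 0.01 0 -1" --pt "0 0 0.02 0 -1" --pt "0 0 0.02 0 -1"

```text
clock: 16.35
eef_pos: [0.5496, -0.1008, 0.1871]
tool_rot: [0.998, 0.062, 0.002, 0.001]
ft_force: [-0.2, 0.1, 10.9]
grip_width: 0.0526
```

Call:
carry_out --pt "0 0 0.01 0 -1" --pt "0 0 0.015 0 -1" --pt "0 0 0.015 0 -1"

```text
clock: 16.65
eef_pos: [0.5496, -0.1008, 0.1846]
tool_rot: [0.998, 0.062, 0.002, 0.001]
ft_force: [1.0, -0.2, 8.2]
grip_width: 0.0531
```

```bash
python3 - <<'E'
from h import *
o=bot.get_obs(); print(o['eef_pos'],o['ft_force'],o['ft_torque'],o['grip_width'],o['clock'])
m,im=snap("wrist","w13"); crop("w13",150,130,400,330,3)
E
```

```text
[ 0.54957671 -0.10078011  0.18457744] [ 1.01785717 -0.17409013  8.20894096] [-0.08496907 -0.28456572  0.07665665] 0.053062182480031916 16.65
```

View pics/w13_c150_130.png

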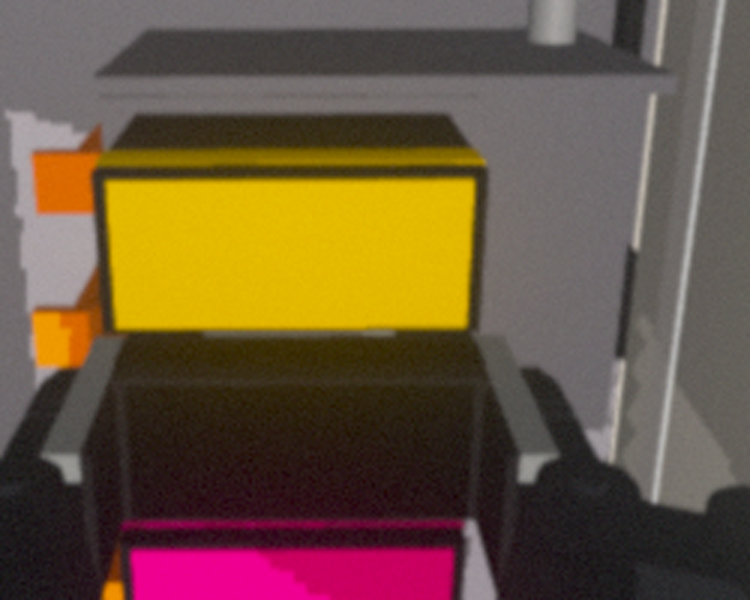

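Call:
carry_out --pt "0 0 0.005 0 -1" --pt "0 0 0.01 0 -1" --pt "0 0 0.01 0 -1"

```text
clock: 17.0
eef_pos: [0.5496, -0.1008, 0.1838]
tool_rot: [0.998, 0.062, 0.002, 0.001]
ft_force: [0.9, 0.1, 9.0]
grip_width: 0.0527
```

Call:
carry_out --pt "0 0 0.005 0 -1" --pt "0 0 0.01 0 -1" --pt "0 0 0.01 0 -1"

```text
clock: 17.3
eef_pos: [0.5485, -0.1005, 0.1812]
tool_rot: [0.998, 0.062, 0.0, 0.0]
ft_force: [1.4, -0.5, 1.4]
grip_width: 0.053
```

```bash
python3 - <<'E'
from h import *
o=bot.get_obs(); print(o['eef_pos'],o['ft_force'],o['ft_torque'],o['grip_width'],o['clock'])
m,im=snap("wrist","w14"); crop("w14",140,130,300,290,3.7)
E
```

```text
[ 0.54851452 -0.10054525  0.18121617] [ 1.42427829 -0.50491308  1.39991108] [-0.03063157 -0.31897553 -0.01988469] 0.05303189633690866 17.3
```

View pics/w14_c140_130.png

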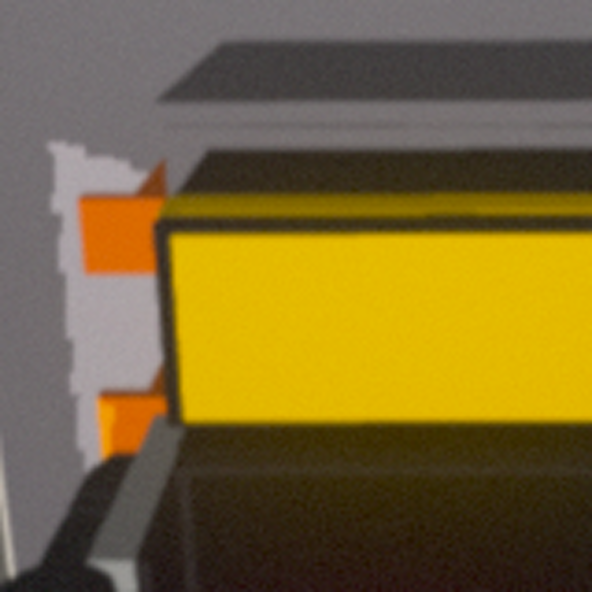

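Call:
carry_out --pt "0 0 -0.005 0 -1" --pt "0 0 -0.01 0 -1" --pt "0 0 -0.015 0 -1" --pt "0 0 -0.02 0 -1" --pt "0 0 -0.02 0 -1"

```text
clock: 17.85
eef_pos: [0.5482, -0.1004, 0.1826]
tool_rot: [0.998, 0.062, -0.0, 0.0]
ft_force: [0.4, -0.4, 0.8]
grip_width: 0.0527
```

Call:
carry_out --pt "0 0 -0.005 0 -1" --pt "0 0 -0.01 0 -1" --pt "0 0 -0.01 0 -1"

```text
clock: 18.15
eef_pos: [0.5483, -0.1003, 0.1829]
tool_rot: [0.998, 0.062, -0.001, -0.0]
ft_force: [2.8, -0.6, -6.2]
grip_width: 0.0528
```

Call:
carry_out --pt "0 0 -0.004 0 -1" --pt "0 0 -0.008 0 -1" --pt "0 0 -0.008 0 -1"

```text
clock: 18.45
eef_pos: [0.5484, -0.1002, 0.1833]
tool_rot: [0.998, 0.062, -0.001, -0.0]
ft_force: [3.2, -1.0, -13.9]
grip_width: 0.0526
```

Call:
carry_out --pt "0 0 0.0012 0 -1" --pt "0 0 0.0012 0 -1" --pt "0 0 0.0012 0 -1" --pt "0 0 0.0012 0 -1" --pt "0 0 0.0012 0 -1" --pt "0 0 0.0012 0 -1" --pt "0 0 0.0012 0 -1"

```text
clock: 19.15
eef_pos: [0.5483, -0.1003, 0.1835]
tool_rot: [0.998, 0.062, -0.001, -0.0]
ft_force: [4.8, -1.5, -17.4]
grip_width: 0.0529
```

Call:
carry_out --pt "0 0 0 0 -1" --pt "0 0 0 0 -1" --pt "0 0 0 0 -1" --pt "0 0 0 0 -1" --pt "0 0 0 0 -1" --pt "0 0 0 0 -1" --pt "0 0 0 0 -1" --pt "0 0 0 0 -1"

```text
clock: 19.95
eef_pos: [0.5483, -0.1002, 0.1836]
tool_rot: [0.998, 0.062, -0.001, -0.0]
ft_force: [5.1, -1.3, -17.2]
grip_width: 0.0525
```

Call:
carry_out --pt "0 0 0.005 0 -1" --pt "0 0 0.005 0 -1" --pt "0 0 0.005 0 -1" --pt "0 0 0.005 0 -1" --pt "0 0 0.005 0 -1"

```text
clock: 20.45
eef_pos: [0.5483, -0.1002, 0.1836]
tool_rot: [0.998, 0.062, -0.0, -0.0]
ft_force: [4.2, -1.2, -17.2]
grip_width: 0.0526
```

Call:
carry_out --pt "0 0 0.004 0 -1" --pt "0 0 0.004 0 -1" --pt "0 0 0.004 0 -1"

```text
clock: 20.75
eef_pos: [0.5484, -0.1003, 0.1835]
tool_rot: [0.998, 0.062, -0.0, -0.0]
ft_force: [4.9, 0.5, -16.9]
grip_width: 0.0529
```

Call:
carry_out --pt "0 0 0.004 0 -1" --pt "0 0 0.004 0 -1" --pt "0 0 0.004 0 -1"

```text
clock: 21.05
eef_pos: [0.5484, -0.1003, 0.1835]
tool_rot: [0.998, 0.062, 0.0, -0.0]
ft_force: [3.8, -0.3, -14.4]
grip_width: 0.0528
```

Call:
carry_out --pt "0 0 0.002 0 -1" --pt "0 0 0.002 0 -1" --pt "0 0 0.002 0 -1" --pt "0 0 0.002 0 -1"

```text
clock: 21.45
eef_pos: [0.5484, -0.1003, 0.1833]
tool_rot: [0.998, 0.062, 0.0, 0.0]
ft_force: [1.9, -1.2, -10.6]
grip_width: 0.053
```

Call:
carry_out --pt "0 0 0 0 -1" --pt "0 0 0 0 -1" --pt "0 0 0 0 -1"

```text
clock: 21.75
eef_pos: [0.5484, -0.1004, 0.1832]
tool_rot: [0.998, 0.062, -0.0, 0.0]
ft_force: [1.4, -0.4, -8.3]
grip_width: 0.053
```

Call:
carry_out --pt "0 0 -0.003 0 -1" --pt "0 0 -0.003 0 -1" --pt "0 0 -0.003 0 -1"

```text
clock: 22.05
eef_pos: [0.5484, -0.1004, 0.1833]
tool_rot: [0.998, 0.062, -0.0, -0.0]
ft_force: [1.7, -0.2, -9.0]
grip_width: 0.053
```

Call:
carry_out --pt "0 0 -0.003 0 -1" --pt "0 0 -0.003 0 -1" --pt "0 0 -0.003 0 -1"

```text
clock: 22.35
eef_pos: [0.5484, -0.1003, 0.1833]
tool_rot: [0.998, 0.062, -0.0, -0.0]
ft_force: [1.4, 0.4, -11.0]
grip_width: 0.0524
```

Call:
carry_out --pt "0 0 -0.001 0 -1" --pt "0 0 -0.001 0 -1" --pt "0 0 -0.001 0 -1" --pt "0 0 -0.001 0 -1"

```text
clock: 22.75
eef_pos: [0.5484, -0.1004, 0.1834]
tool_rot: [0.998, 0.062, -0.0, -0.0]
ft_force: [1.9, -0.8, -13.2]
grip_width: 0.0527
```

Call:
carry_out --pt "0 0 0 0 -1" --pt "0 0 0 0 -1" --pt "0 0 0 0 -1" --pt "0 0 0 0 -1"

```text
clock: 23.15
eef_pos: [0.5484, -0.1003, 0.1835]
tool_rot: [0.998, 0.062, -0.0, -0.0]
ft_force: [1.2, -0.1, -14.6]
grip_width: 0.0528
```

Call:
carry_out --pt "0 0 0 0 -1" --pt "0 0 0 0 -1" --pt "0 0 0 0 -1" --pt "0 0 0 0 -1"

```text
clock: 23.55
eef_pos: [0.5485, -0.1003, 0.1835]
tool_rot: [0.998, 0.062, -0.0, -0.0]
ft_force: [2.7, -0.1, -15.4]
grip_width: 0.0529
```

Call:
carry_out --pt "0 0 0 0 -1" --pt "0 0 0 0 -1" --pt "0 0 0 0 -1"

```text
clock: 23.85
eef_pos: [0.5485, -0.1003, 0.1836]
tool_rot: [0.998, 0.062, -0.0, -0.0]
ft_force: [2.3, -0.9, -15.5]
grip_width: 0.0527
```

Call:
carry_out --pt "0 0 0.004 0 -1" --pt "0 0 0.004 0 -1" --pt "0 0 0.004 0 -1"

```text
clock: 24.15
eef_pos: [0.5485, -0.1004, 0.1835]
tool_rot: [0.998, 0.062, 0.0, 0.0]
ft_force: [1.8, 0.4, -14.4]
grip_width: 0.0526
```

Call:
carry_out --pt "0 0 0.001 0 -1" --pt "0 0 0.001 0 -1" --pt "0 0 0.001 0 -1"

```text
clock: 24.45
eef_pos: [0.5485, -0.1003, 0.1834]
tool_rot: [0.998, 0.062, 0.0, 0.0]
ft_force: [1.2, 0.5, -11.9]
grip_width: 0.0523
```

Call:
carry_out --pt "0 0 -0.0025 0 -1" --pt "0 0 -0.0025 0 -1" --pt "0 0 -0.0025 0 -1"

```text
clock: 24.75
eef_pos: [0.5485, -0.1004, 0.1835]
tool_rot: [0.998, 0.062, -0.0, -0.0]
ft_force: [1.9, 0.6, -12.9]
grip_width: 0.0528
```

Call:
carry_out --pt "0 0 0 0 -1" --pt "0 0 0 0 -1" --pt "0 0 0 0 -1"

```text
clock: 25.05
eef_pos: [0.5485, -0.1004, 0.1834]
tool_rot: [0.998, 0.062, -0.0, 0.0]
ft_force: [1.5, -0.7, -12.9]
grip_width: 0.0527
```

Call:
carry_out --pt "0 0 0 0 -1" --pt "0 0 0 0 -1" --pt "0 0 0 0 -1"

```text
clock: 25.35
eef_pos: [0.5485, -0.1004, 0.1835]
tool_rot: [0.998, 0.062, 0.0, 0.0]
ft_force: [1.0, 0.7, -13.4]
grip_width: 0.0527
```

Call:
carry_out --pt "0 0 0 0 -1" --pt "0 0 0 0 -1" --pt "0 0 0 0 -1"

```text
clock: 25.65
eef_pos: [0.5485, -0.1004, 0.1834]
tool_rot: [0.998, 0.062, -0.0, 0.0]
ft_force: [1.8, 0.9, -13.5]
grip_width: 0.0527
```

Call:
carry_out --pt "0 0 0 0 -1" --pt "0 0 0 0 -1" --pt "0 0 0 0 -1"

```text
clock: 25.95
eef_pos: [0.5485, -0.1003, 0.1835]
tool_rot: [0.998, 0.062, -0.0, 0.0]
ft_force: [0.2, -0.9, -12.6]
grip_width: 0.0528
```

Call:
carry_out --pt "0 0 0.005 0 -1" --pt "0 0 0.01 0 -1" --pt "0 0 0.01 0 -1" --pt "0 0 0.01 0 -1"

```text
clock: 26.35
eef_pos: [0.5485, -0.1004, 0.1831]
tool_rot: [0.998, 0.062, 0.0, 0.0]
ft_force: [-1.5, 0.3, -5.6]
grip_width: 0.0529
```

Call:
carry_out --pt "0 0 0.003 0 -1" --pt "0 0 0.003 0 -1" --pt "0 0 0.003 0 -1" --pt "0 0 0.003 0 -1"

```text
clock: 26.75
eef_pos: [0.5488, -0.1005, 0.1828]
tool_rot: [0.998, 0.062, 0.001, 0.0]
ft_force: [-2.5, -0.2, -1.2]
grip_width: 0.0529
```

Call:
carry_out --pt "0 0 0 0 -0.2" --pt "0 0 0 0 0.2" --pt "0 0 0 0 0.8" --pt "0 0 0 0 0.8" --pt "0 0 0 0 0.8" --pt "0 0 0 0 0.8"

```text
clock: 27.35
eef_pos: [0.5489, -0.1004, 0.1824]
tool_rot: [0.998, 0.062, 0.0, 0.0]
ft_force: [-0.4, -0.8, 0.3]
grip_width: 0.0767
```

```bash
python3 - <<'E'
from h import *
o=bot.get_obs(); print(o['eef_pos'],o['ft_force'],o['ft_torque'],o['grip_width'],o['clock'])
m,im=snap("wrist","w15")
E
```

```text
[ 0.54889804 -0.10040144  0.18236993] [-0.38067503 -0.8394956   0.31264927] [-0.01034341 -0.02602767  0.05144424] 0.07668024506124863 27.35
```

View pics/w15.png

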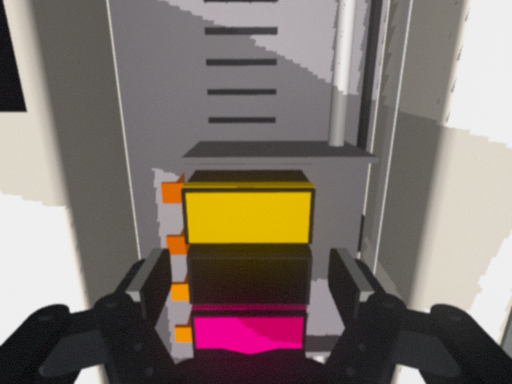

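Released: the tank stands level between yellow and magenta, and the fingers are clear of both ends. Going straight up.

Call:
carry_out --pt "0 0 -0.1 0 0.8" --pt "0 0 -0.4 0 0.8" --pt "0 0 -0.8 0 0.8" --pt "0 0 -1 0 0.8" --pt "0 0 -1 0 0.8"

```text
clock: 27.9
eef_pos: [0.5505, -0.1007, 0.287]
tool_rot: [0.998, 0.062, 0.004, 0.001]
ft_force: [-0.9, 0.1, -0.4]
grip_width: 0.0769
```

Call:
carry_out --pt "0 0.1 -0.2 0 0.8" --pt "0 0.5 -0.2 0 0.8" --pt "0 0.5 -0.2 0 0.8" --pt "0 0.5 -0.2 0 0.8" --pt "0 0.5 -0.2 0 0.8"

```text
clock: 28.4
eef_pos: [0.5543, -0.1495, 0.3013]
tool_rot: [0.998, 0.062, -0.001, -0.0]
ft_force: [0.4, -0.1, 0.1]
grip_width: 0.0769
```

```bash
python3 - <<'E'
from h import *
o=bot.get_obs(); print(o['eef_pos'],o['ft_force'],o['grip_width'],o['clock'])
m,im=snap("wrist","w16"); crop("w16",130,60,380,260,3)
snap("side","s16"); crop("s16",230,150,330,240,7)
E
```

```text
[ 0.55425909 -0.14946916  0.30128349] [ 0.35975118 -0.12005808  0.05243795] 0.07694111317258363 28.4
```

View pics/w16_c130_60.png

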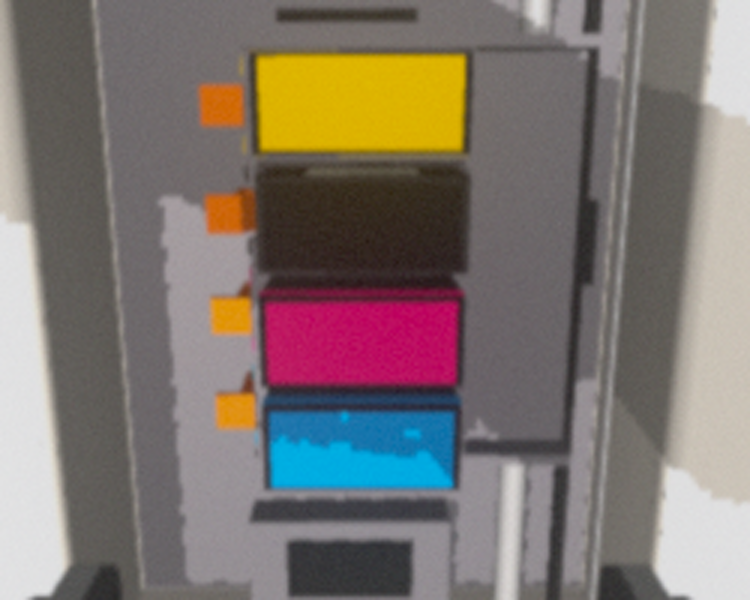

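View pics/s16_c230_150.png

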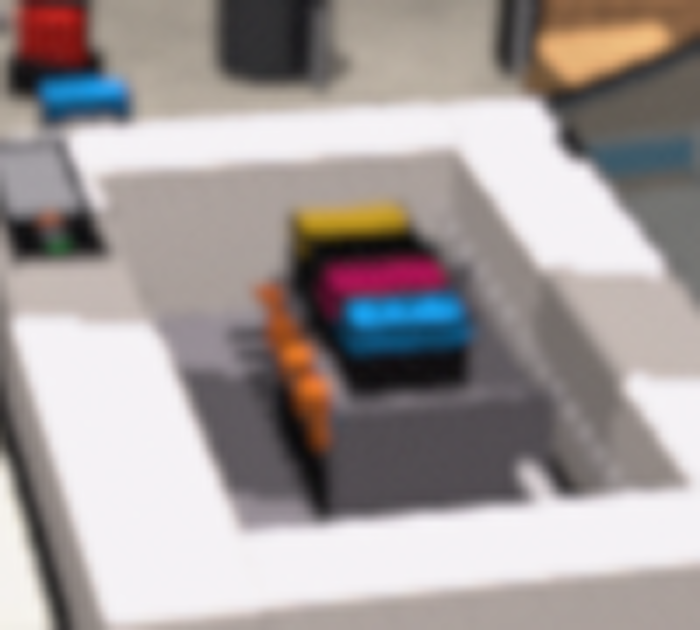

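The black tank is level with its neighbours, and all four catches line up in the closed position. The spare is untouched, so I'm handing in.

```bash
python3 -c "
from workcell import order
print(order.job_done())"
```

```text
the job is handed in; nothing more can be done
None
```

The new black tank is in the empty slot between magenta and yellow, with the catch closed over it, and the job was handed in at about 28 s.

- **Insertion:** On the way in, the tank touched the slot's lip once, at about 5 N. I raised it slightly, shifted it sideways and it went in freely. Pressing past the catch read at most 12.9 N. The catch then clicked: the force fell from 9 N to 1.4 N and the orange tab sprang back.
- **Tug test:** The catch held.
  - **Overshoot:** While I was setting the pull, it rose to about 17.4 N and stayed at 14–17 N for around 2 s. That is under the 20 N limit but more than the 12 N asked for.
  - **Steady hold:** I then held a reading of 12–13.5 N for about 1.5 s, of which roughly 1 N is sensor offset and the tank's weight.
- **Last checks:** I eased the pull to about 1 N before letting go, and the force on the open gripper was near zero. Pictures after backing off show the black tank level with its neighbours and all four catches in line. The cyan spare had not moved. I did not check the other items one by one, but the arm stayed clear of them.

Forces were only read at the end of each move, so I could have missed a brief peak in between.

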